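# Set the air cleaner's fan speed by clicks and start it

## Task

Get the bench air cleaner running at speed five: with a fingertip, push the pointer lever of its fan selector round to the fifth click clockwise from the off stop (the red dot; it may already stand a click or more from off), and once it rests there press the green start button fully down and let it come up again. Only push the lever from one side at a time, never pinch it, do not press the button before the speed is set, and leave the loupe, brush, jar and weight beside the cleaner where they are.

Things in the scene. Friction and masses are not known exactly. Their poses are not given: they have to be found in the camera images.
- cleaner: Bench air cleaner, fixed to the table: dark blue-grey flat box 220 x 250 x 72 mm (x, y, z) with a light grey top panel. Origin at the centre of its underside, on the table; z up, x to its back edge (outlet slots), y to its left side as seen by a user in front. The panel's top is 72 mm above the origin.
- selector_axis (a point): Point on the selector's vertical turning axis at the height of the panel's top, at x -36, y +40 mm in the cleaner's frame. An aluminium disc of 24 mm radius, 3 mm high, lies round it. Axes as the cleaner's.
- selector (a joint): Fan selector angle in rad, growing clockwise seen from above. 0 = off stop (red dot), then seven speeds 0.5236 rad (30 degrees) apart, marked by ticks that grow thicker; last stop 3.665. At value q the lever points 1.8326 - q rad counterclockwise from the cleaner's x axis. Past half way between two clicks it jumps on by itself and stays; a click takes about 0.16 N m (4 N at 42 mm from the axis).
- selector_tip (a point): End of the black pointer lever, 62 mm from the axis, 23 mm above the panel; x outward along the lever, z up. The lever is an upright bar 16 mm thick running out from a round hub of 19 mm radius, top 40 mm and lower edge 6 mm above the panel; its side cheeks span 14 to 58 mm from the axis. A white line runs along its top.
- start_button (a joint): Travel of the green start button in m: 0 up, 0.006 fully down. A spring brings it up; fully down takes about 5 N.
- start_button_top (a point): Centre of the top of the green start button, a round cap of 13 mm radius in a small black housing on the panel, at x -55, y -75 mm in the cleaner's frame. It is pressed straight down.
- loupe: Black stand loupe, 43 mm across, 38 mm high, standing on the table left of the cleaner; origin at its underside's centre. To be left alone.
- brush: Flat brush with orange handle, 199 x 30 x 12 mm, lying on the table right of the cleaner; origin at its underside's centre. To be left alone.
- jar: Small white screw jar with black cap, 49 mm across, 60 mm high, standing in front of the cleaner on the button's side; origin at its underside's centre. To be left alone.
- weight: Grey cloth-covered weight, 100 x 46 x 27 mm, lying in front of the cleaner on the selector's side; origin at its underside's centre. To be left alone.

How it is judged:
By the outcome, as a careful person would: the job done as asked, in the order asked, and still so for the second after the job is handed in, with the robot touching nothing.
It also fails if it takes over 58 s, if anything falls off the work surface, if the arm or the gripper's body presses on something with over 40 N, if the wrist force passes 120 N, or if a joint passes its speed limit or range.

## Robot

A 7-joint arm with a two-finger parallel gripper is mounted at the origin on the work surface; the furniture and walls round the work are solid. World frame = base frame: x ahead of the robot, y to its left, z up, the work surface at z = 0. Lengths are in m, angles in rad, forces in N, time in s.
With the tool pointing down it reaches from about 0.425 to 0.975 m from the base axis. Payload 16.7 kg.
Tool frame: the origin (TCP) lies midway between the tips of the shut fingers; the grasp point (between the pads) lies 19 mm behind it (manip.grasp_offset is the distance from the TCP to the grasp point, in m); y points along the fingers, z is the direction in which the jaws open and shut, and the axes are right-handed (so a half turn about y gives the same grasp; the last joint's range is limited). The gripper opens to 85 mm and grips with 20 to 120 N. Pads are 22 mm wide; open, the fingers measure 114 mm over their backs; the gripper's body (76 mm by 85 mm) begins 54 mm behind the grasp point. The pads swing forward as they close: fully open they stand 13 mm farther back than shut.
Start: joints at [-1.484, 0.426, 0.074, 1.606, -0.034, 1.111, -0.067], TCP at [0.158, 0.656, 0.231] pointing down, gripper open.
Joint ranges: [-2.85, 2.85], [-0.5, 2.14], [-1.23, 1.37], [0.21, 2.46], [-1.02, 4.16], [0.16, 2.05], [-2.73, 2.73]. Speed limits (rad/s): [1.89, 1.89, 2.39, 2.39, 3.01, 3.01, 3.01].

## Interface

Orientations are given as a unit quaternion [w, x, y, z].
In Python, from cell import status, viewer, manip, finder gives the robot as it stands.
- The arm moves only by the shell command python3 -m inch 'ROWS' [OPENING] [FORCE]. ROWS is JSON, a list of rows, each a list of 2 entries, a list of its own where there are three numbers: the shift along the tool's x, y, z in mm, then the turn about the tool's y in rad. In form: [[[tx, ty, tz], spin], ...]. A call has 1 to 20 rows; each row shifts and turns the commanded pose from where the row before left it, along the tool's axes as they then stand; what a row does not reach is not made up. A row lasts 1/12 s, in which the tool goes at most 41.7 mm and 7.16 degrees, less where a joint would pass 70% of its speed; a pose out of reach is approached as far as the arm can. A call with a gripper value outside its range is refused whole. OPENING is the closure in counts, from 0 (fully open) to 255 (shut), set as the call begins (- or left out, the last holds). The fingers move at their own pace and stop on an object; FORCE is the grip in N (left out, the last holds). Time passes only in rows, so rows that do not move let the fingers close. It gives the time, the measured TCP pose, the force and the opening at its end, in the units of the state.
- status.observe(): the state, without advancing time (a new reading comes with each control period).
- viewer.capture(name): name is "scene" or "top" or "wrist"; returns the picture (480x640x3 uint8, blue, green, red); there is no depth.
- viewer.get_calibration(name): a dict with "fx", "fy", "cx", "cy" (pixels), "k1" (the pictures are not rectified: a ray, as slopes to the right and down, at radius r is drawn at 1 + k1 r^2 times it, then the intrinsics apply), "world_from_camera" (4x4, takes a point from camera to world coordinates); the wrist camera has in their place "T_tool_cam" (4x4, takes a point from camera to tool coordinates, whose origin is the TCP and whose axes are the tool frame's). Camera axes: x right, y up, looking along -z (the intrinsics and any distortion apply to the point x, -y, -z); pixel columns grow to the right and rows downward; lengths in m; the calibration is good to about 2 mm. A picture is of the moment at which its call begins: read the wrist's pose just before it. get_calibration takes no time and is no camera call.
- manip.job_done(): hands the job in, once; it reports no verdict.
Trained networks look in the newest picture that a camera, given by its name, has taken for a name from the list of things; names that differ only in an ending like _2 or _b are one class to them, and where a whole thing is asked for, a point or a joint stands for the part that bears it (a point fixed in the world has none). Each returns a list of dicts, best first, with "conf" (0 to 1); they miss things now and then, are a little off and sometimes report something else, mostly with a low value. They report only what shows in the picture. A call takes as long as a camera call.
- finder.search_frame(camera, target): "pixel" ([column, row] in pixels, amid what is visible of it).
The state is a dict: "t": time; "qpos": joint angles; "joint_velocities": joint speeds; "joint_torque": joint torques, N m; "ee_pos": TCP position; "tcp_rot": TCP orientation; "contact_force": force on the tool from outside, world axes, zero at the start; "ft_torque": the same for the moment, N m; "gripper_width": finger opening in m.
Only numpy, scipy, OpenCV 4.12 (cv2) and the standard library are available. Lean on these libraries where they do the work, as an engineer would, in place of code of your own. Each camera call takes 0.05 s, during which the arm holds its last target.

## Working session

There is one attempt and no reset: what is moved stays moved. The work goes in short steps, Python scripts to look and compute and a shell command to move; the robot and the scene stay as the last step left them, time stands still between calls to the robot, and variables do not carry over. Pictures are saved under pics/ and viewed, and the job is handed in when it is done.

```bash
ls; mkdir -p pics; python3 - <<'E'
from cell import status, viewer, manip, finder
import cv2
s=status.observe(); print(s)
for n in ["scene","top","wrist"]:
    im=viewer.capture(n); cv2.imwrite(f"pics/{n}0.png",im)
    print(n,viewer.get_calibration(n))
    if n!="wrist":
        for t in ["cleaner","selector_tip","start_button_top","selector_axis"]:
            try: print(t,finder.search_frame(n,t)[:2])
            except Exception as e: print(t,e)
print(status.observe()["t"], manip.grasp_offset)
E
```

```text
pics
{'t': 0.0, 'qpos': array([-1.48450804,  0.42674464,  0.07385656,  1.60665037, -0.03409893,
        1.11079792, -0.06712852]), 'joint_velocities': array([ 0.0019225 , -0.00154752, -0.00126749, -0.00211544,  0.0012142 ,
        0.00015033,  0.00032209]), 'joint_torque': array([ 7.46826045e-04, -9.49852610e+01,  3.76069039e+00, -4.63504994e+01,
        1.91644358e-02,  1.02880239e-02,  4.26927920e-05]), 'ee_pos': array([0.1576202 , 0.65589492, 0.2305832 ]), 'tcp_rot': array([-0.7017219 ,  0.70266912, -0.08321313,  0.08317485]), 'contact_force': array([ 0.63709741,  0.72149768, -0.28169764]), 'ft_torque': array([-0.01186688,  0.00868727,  0.00729775]), 'gripper_width': 0.08571195979750441}
scene {'fx': 560.0491009175876, 'fy': 560.0491009175876, 'cx': 330.1003959929083, 'cy': 246.54150970942968, 'k1': -0.0965097787812633, 'world_from_camera': array([[-0.87934033,  0.31008652, -0.36139581,  0.21946173],
       [-0.47618695, -0.5766808 ,  0.66384127,  0.59003309],
       [-0.0025618 ,  0.75583438,  0.65475784,  0.73081682],
       [ 0.        ,  0.        ,  0.        ,  1.        ]])
[... 728 characters left out ...]
.9, 218.2], 'conf': 0.86}]
selector_tip [{'pixel': [296.3, 220.2], 'conf': 0.79}]
start_button_top [{'pixel': [353.4, 255.9], 'conf': 0.73}]
selector_axis [{'pixel': [321.9, 219.6], 'conf': 0.97}]
wrist {'fx': 380.2729658275565, 'fy': 380.2729658275565, 'cx': 321.8759925193599, 'cy': 239.40331526794756, 'k1': -0.07207498379218093, 'T_tool_cam': array([[ 5.05649015e-05, -9.46431844e-01, -3.22903641e-01,
        -8.30011687e-02],
       [ 1.11189821e-03,  3.22903495e-01, -9.46431242e-01,
        -1.41911888e-01],
       [ 9.99999381e-01, -3.11179778e-04,  1.06866346e-03,
        -2.54584200e-04],
       [ 0.00000000e+00,  0.00000000e+00,  0.00000000e+00,
         1.00000000e+00]])}
0.55 0.0187
```

View pics/scene0.png

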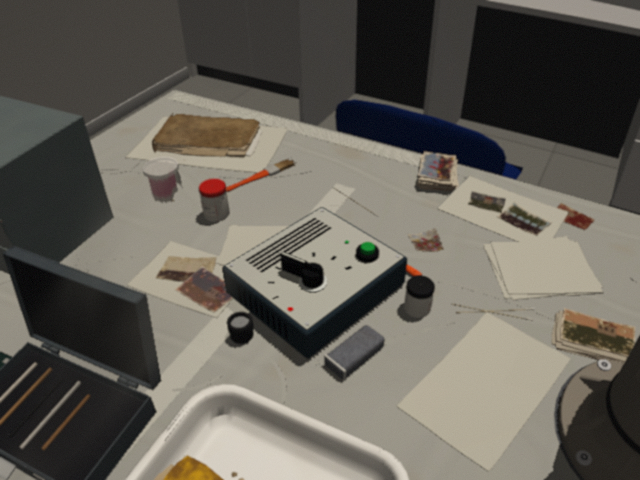

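View pics/top0.png

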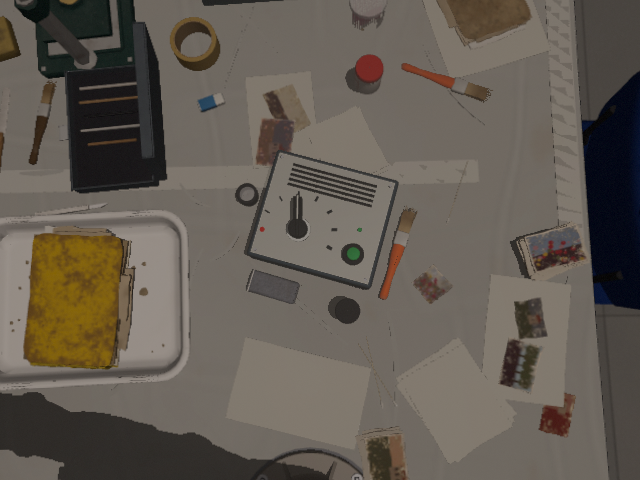

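```bash
python3 - <<'E'
import cv2
a=cv2.imread("pics/top0.png")[150:330,220:460]; cv2.imwrite("pics/top0c.png",cv2.resize(a,None,fx=3.3,fy=3.3,interpolation=cv2.INTER_CUBIC))
a=cv2.imread("pics/scene0.png")[180:380,200:440]; cv2.imwrite("pics/scene0c.png",cv2.resize(a,None,fx=3,fy=3,interpolation=cv2.INTER_CUBIC))
E
```

```text
(no output)
```

View pics/top0c.png

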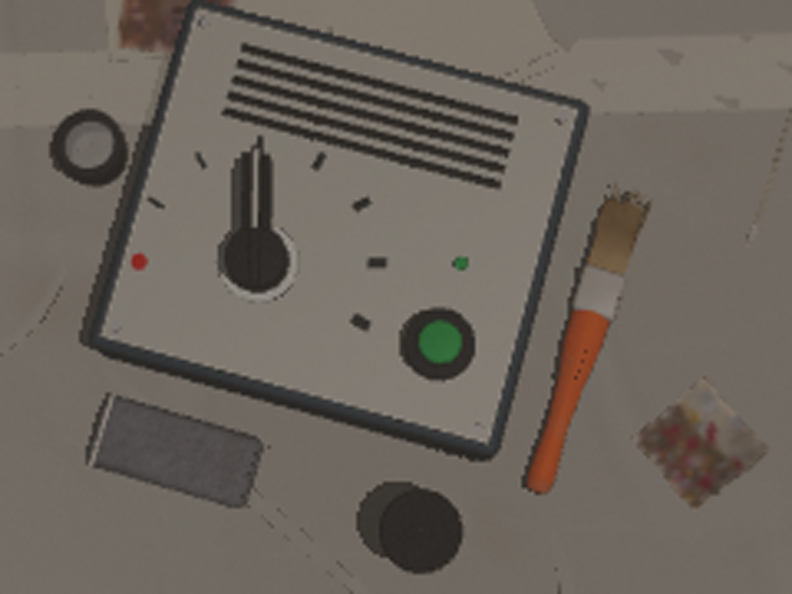

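View pics/scene0c.png

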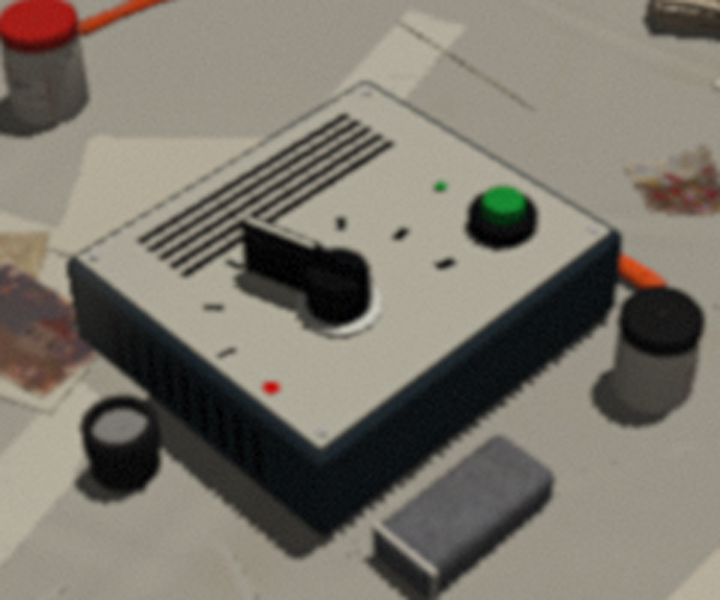

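```bash
cat > h.py <<'E'
import numpy as np, cv2
from cell import status, viewer, manip, finder
from scipy.spatial.transform import Rotation as R
def Rt(q): return R.from_quat([q[1],q[2],q[3],q[0]]).as_matrix()
def ray(c,px,W=None):
    K=np.array([[c['fx'],0,c['cx']],[0,c['fy'],c['cy']],[0,0,1]])
    u=cv2.undistortPoints(np.array([[px]],float),K,np.array([c['k1'],0,0,0,0.]))[0,0]
    W=c['world_from_camera'] if W is None else W
    return W[:3,3],W[:3,:3]@np.array([u[0],-u[1],-1])
def atz(c,px,z,W=None):
    o,d=ray(c,px,W); return o+d*(z-o[2])/d[2]
def proj(c,P,W=None):
    W=c['world_from_camera'] if W is None else W
    p=W[:3,:3].T@(np.array(P)-W[:3,3]); x,y=p[0]/-p[2],-p[1]/-p[2]; f=1+c['k1']*(x*x+y*y)
    return np.array([c['fx']*x*f+c['cx'],c['fy']*y*f+c['cy']])
def wristW(s,c):
    T=np.eye(4);T[:3,:3]=Rt(s['tcp_rot']);T[:3,3]=s['ee_pos'];return T@c['T_tool_cam']
E
python3 - <<'E'
from h import *
cals={n:viewer.get_calibration(n) for n in("top","scene")}
crop={"top":((220,150),3.3,[(197,8),(583,108),(490,447),(95,335)],(139,262)),
"scene":((200,180),3,[(75,265),(365,85),(612,233),(320,450)],(271,387))}
for n,(o,f,cs,red) in crop.items():
    P=np.array([atz(cals[n],((x+.5)/f-.5+o[0],(y+.5)/f-.5+o[1]),.072)[:2] for x,y in cs+[red]])
    print(n,P.round(4).tolist()); q=P[:4]; c=q.mean(0)
    print("c",c,"sides",[np.linalg.norm(q[i]-q[(i+1)%4]).round(4) for i in range(4)])
    if n=="top": TL,TR,BR,BL=q
    else: TL,TR,BR,BL=q
    yaw=np.arctan2(*( (TL-BL)+(TR-BR))[::-1]); l=(TL-TR)+(BL-BR); y2=np.arctan2(-l[0],l[1]); print("yaw",yaw,y2)
    yw=(yaw+y2)/2;M=np.array([[np.cos(yw),-np.sin(yw)],[np.sin(yw),np.cos(yw)]])
    print("axis",c+M@[-.036,.04],"btn",c+M@[-.055,-.075], "red in cleaner",M.T@(P[4]-c))
E
```

```text
top [[0.7199, 0.0489], [0.6547, -0.1793], [0.4555, -0.1195], [0.5244, 0.1099], [0.5671, 0.084]]
c [ 0.58861179 -0.03502312] sides [np.float64(0.2373), np.float64(0.208), np.float64(0.2395), np.float64(0.2048)]
yaw -0.2968088149140576 -0.28512205807983215
axis [0.56560005 0.01362315] btn [ 0.51440779 -0.09109243] red in cleaner [-0.05471492  0.1078377 ]
scene [[0.7166, 0.0581], [0.6529, -0.1709], [0.4553, -0.1137], [0.5224, 0.111], [0.5674, 0.0855]]
c [ 0.5867781  -0.02887892] sides [np.float64(0.2377), np.float64(0.2057), np.float64(0.2345), np.float64(0.2013)]
yaw -0.27369334830609693 -0.28052300982840067
axis [0.56309449 0.01944381] btn [ 0.51335817 -0.08597108] red in cleaner [-0.04996513  0.10469616]
```

```bash
python3 - <<'E'
from h import *
s=status.observe();M=Rt(s['tcp_rot']);print(M.round(3))
d=np.array([.56,.0,.23])-s['ee_pos'];print((M.T@d*1000).round(1))
E
```

```text
[[ 0.972 -0.     0.234]
 [-0.234 -0.     0.972]
 [-0.    -1.    -0.   ]]
[ 544.5    1.3 -544.1]
```

View pics/wrist0.png

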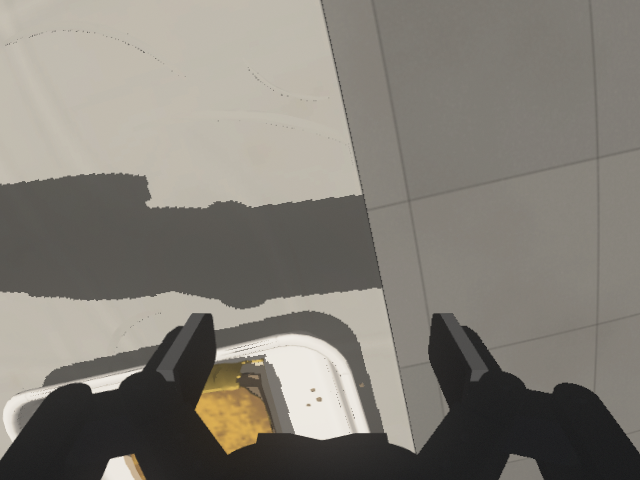

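```bash
python3 -m inch '[[[13,0,-13],0],[[27,0,-27],0],[[27,0,-27],0],[[27,0,-27],0],[[27,0,-27],0],[[27,0,-27],0],[[27,0,-27],0],[[27,0,-27],0],[[27,0,-27],0],[[27,0,-27],0],[[27,0,-27],0],[[27,0,-27],0],[[27,0,-27],0],[[27,0,-27],0],[[27,0,-27],0],[[27,0,-27],0],[[27,0,-27],0],[[27,0,-27],0],[[27,0,-27],0],[[27,0,-27],0]]' 255 40
python3 -m inch '[[[8,0,-20],0],[[0,0,-5],0],[[0,0,0],0]]'
python3 - <<'E'
from h import *
s=status.observe();print(s['ee_pos'],s['t'],s['contact_force'])
im=viewer.capture("wrist");cv2.imwrite("pics/w1.png",im)
for t in ["selector_tip","selector_axis","start_button_top","cleaner"]: print(t,finder.search_frame("wrist",t)[:2])
E
```

```text
t: 2.22
ee_pos: [0.547, 0.0202, 0.2317]
tcp_rot: [0.702, -0.702, 0.083, -0.083]
contact_force: [0.1, 0.1, 0.2]
gripper_width: 0.0002
t: 2.47
ee_pos: [0.548, -0.0063, 0.2313]
tcp_rot: [-0.702, 0.702, -0.084, 0.084]
contact_force: [0.1, -0.0, -0.5]
gripper_width: -0.0002
[ 0.54804549 -0.00630814  0.23127749] 2.4667 [ 0.110212   -0.02055425 -0.507937  ]
selector_tip [{'pixel': [359.0, 249.3], 'conf': 0.92}]
selector_axis [{'pixel': [291.3, 233.9], 'conf': 0.96}, {'pixel': [207.7, 209.7], 'conf': 0.24}]
start_button_top [{'pixel': [207.3, 206.8], 'conf': 0.71}]
cleaner [{'pixel': [294.9, 234.0], 'conf': 0.89}]
```

View pics/w1.png

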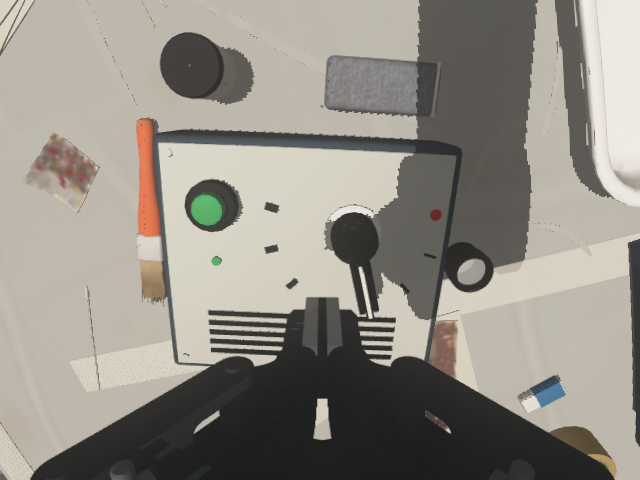

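```bash
python3 - <<'E'
from h import *
s=status.observe();c=viewer.get_calibration("wrist");W=wristW(s,c)
for n,p,z in [("FR",(161,144),.072),("FL",(459,156),.072),("BR",(178,361),.072),("red",(436,215),.072),("hub",(355,238),.112),("levertip",(370,318),.112),("btn",(207,210),.09)]:
    print(n,atz(c,p,z,W).round(4))
# fit axis/yaw by model projecting
FR,FL,BR=[atz(c,p,.072,W)[:2] for p in((161,144),(459,156),(178,361))]
yw=np.arctan2(*(BR-FR)[::-1]);l=FL-FR;y2=np.arctan2(-l[0],l[1]);print(yw,y2,np.linalg.norm(BR-FR),np.linalg.norm(l))
cen=(FL+BR)/2;print(cen)
yw=(yw+y2)/2
for yw in(yw,-.284):
    M=np.array([[np.cos(yw),-np.sin(yw)],[np.sin(yw),np.cos(yw)]]);print("axis",cen+M@[-.036,.04],"btn",cen+M@[-.055,-.075])
T=viewer.get_calibration("top");S=viewer.get_calibration("scene")
print("top hub",atz(T,(220+256/3.3,150+259/3.3),.112),"btn",atz(T,(220+440/3.3,150+342/3.3),.09))
print("scene hub",atz(S,(200+335/3,180+275/3),.112),"btn",atz(S,(200+504/3,180+201/3),.09))
E
```

```text
FR [ 0.461  -0.1124  0.072 ]
FL [0.5246 0.1133 0.072 ]
BR [ 0.6552 -0.1708  0.072 ]
red [0.5683 0.0885 0.072 ]
hub [0.5584 0.0189 0.112 ]
levertip [0.626  0.0169 0.112 ]
btn [ 0.5173 -0.0873  0.09  ]
-0.2925221059976665 -0.27460403332767214 0.2027213675142964 0.23449113796847493
[ 0.58988949 -0.02875459]
axis [0.56651829 0.01972001] btn [ 0.51610257 -0.08537164]
axis [0.56653947 0.01973022] btn [ 0.51607784 -0.08533939]
top hub [0.56124849 0.01226947 0.112     ] btn [ 0.51451089 -0.09187099  0.09      ]
scene hub [0.55774979 0.03080532 0.112     ] btn [ 0.5142919  -0.08994083  0.09      ]
```

```bash
python3 -m inch '[[[0,0,0],-0.0713],[[0,0,0],-0.0713],[[0,0,0],-0.0713],[[15,0,16],0],[[15,0,16],0],[[14,0,16],0],[[14,0,16],0],[[0,15,0],0],[[0,25,0],0],[[0,25,0],0],[[0,25,0],0],[[0,15,0],0],[[0,0,0],0],[[0,0,0],0]]'
python3 - <<'E'
from h import *
s=status.observe();print(s['ee_pos'],s['t'],s['contact_force'],Rt(s['tcp_rot']).round(3).tolist())
cv2.imwrite("pics/w2.png",viewer.capture("wrist"));cv2.imwrite("pics/s2.png",cv2.resize(viewer.capture("scene")[180:380,200:440],None,fx=3,fy=3))
E
```

```text
t: 3.88
ee_pos: [0.6072, 0.0592, 0.1261]
tcp_rot: [-0.707, 0.707, -0.008, 0.007]
contact_force: [0.3, 0.4, -0.2]
gripper_width: -0.0
[0.60717734 0.05922708 0.12614133] 3.8833 [ 0.32754728  0.44529649 -0.16722642] [[1.0, -0.001, 0.021], [-0.021, -0.0, 1.0], [-0.001, -1.0, -0.0]]
```

View pics/w2.png

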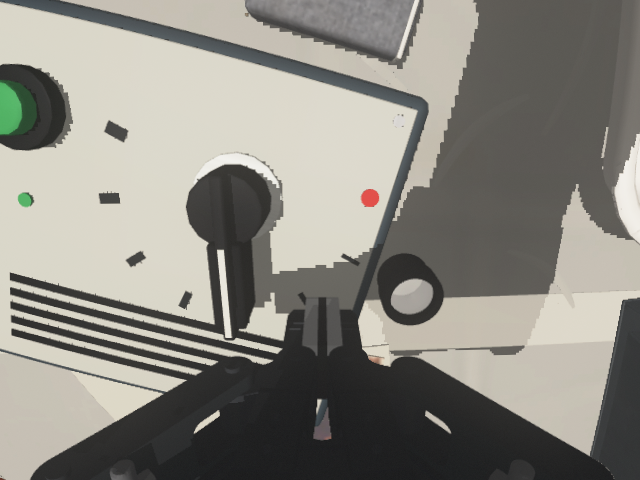

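View pics/s2.png

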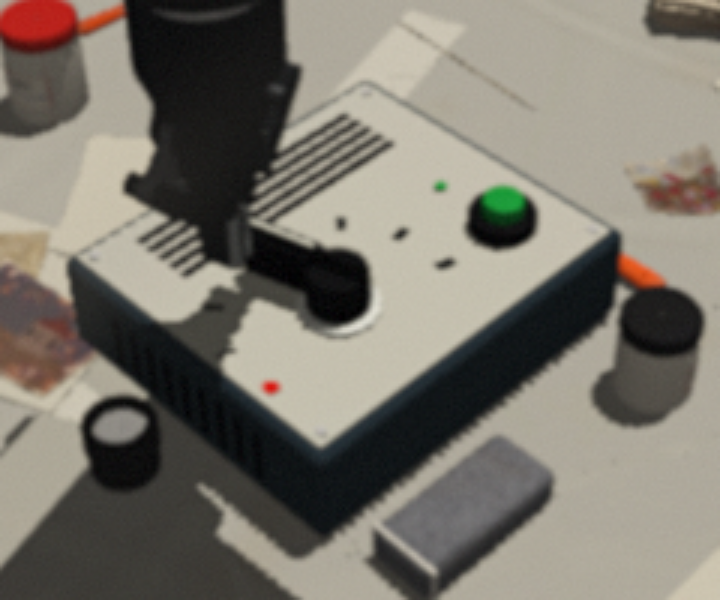

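```bash
python3 - <<'E'
from h import *
s=status.observe();c=viewer.get_calibration("wrist");W=wristW(s,c)
for n,p,z in [("hub",(228,206),.112),("tip",(229,339),.112),("red",(370,198),.072),("tick6",(110,198),.072),("tick3L",(185,299),.072),("FL",(427,102),.072)]: print(n,atz(c,p,z,W).round(4))
print(proj(c,s['ee_pos'],W))
E
```

```text
hub [0.5629 0.0195 0.112 ]
tip [0.629 0.013 0.112]
red [0.5699 0.0849 0.072 ]
tick6 [ 0.5664 -0.0554  0.072 ]
tick3L [ 0.6278 -0.0222  0.072 ]
FL [0.5218 0.1124 0.072 ]
[322.88716359 316.64347134]
```

```bash
python3 -m inch '[[[0,15,0],0],[[0,15,0],0],[[0,7,0],0],[[0,0,-4],0],[[0,0,-4],0],[[0,0,-4],0],[[0,0,0],0],[[0,0,0],0]]'
python3 -m inch '[[[0,0,-3],0],[[0,0,-2],0],[[0,0,-2],0],[[0,0,0],0]]'
python3 -m inch '[[[0,0,-2],0],[[0,0,-2],0],[[0,0,0],0]]'
```

```text
t: 4.65
ee_pos: [0.6077, 0.046, 0.0901]
tcp_rot: [0.707, -0.707, 0.008, -0.008]
contact_force: [-0.4, 1.2, 0.3]
gripper_width: 0.0
t: 4.98
ee_pos: [0.6071, 0.0389, 0.0894]
tcp_rot: [-0.707, 0.707, -0.008, 0.008]
contact_force: [-0.7, -0.3, -0.6]
gripper_width: -0.0005
t: 5.23
ee_pos: [0.6071, 0.0354, 0.0893]
tcp_rot: [0.707, -0.707, 0.008, -0.008]
contact_force: [0.1, 1.3, -0.5]
gripper_width: -0.0002
```

```bash
python3 -m inch '[[[0,0,-2],0],[[0,0,-1],0],[[0,0,0],0]]'
python3 -m inch '[[[0,0,-2],0],[[0,0,0],0]]'
python3 -m inch '[[[0,0,-2],0],[[0,0,0],0]]'
```

```text
t: 5.48
ee_pos: [0.6073, 0.0327, 0.0894]
tcp_rot: [0.707, -0.707, 0.007, -0.008]
contact_force: [3.4, 3.8, -1.0]
gripper_width: -0.0001
t: 5.65
ee_pos: [0.6073, 0.0304, 0.0894]
tcp_rot: [-0.707, 0.707, -0.007, 0.008]
contact_force: [3.1, 2.0, -0.1]
gripper_width: -0.0
t: 5.82
ee_pos: [0.6068, 0.0279, 0.0894]
tcp_rot: [-0.707, 0.707, -0.008, 0.008]
contact_force: [0.1, 0.7, 0.9]
gripper_width: 0.0001
```

```bash
python3 - <<'E'
from h import *
cv2.imwrite("pics/w3.png",viewer.capture("wrist"));cv2.imwrite("pics/s3.png",cv2.resize(viewer.capture("scene")[180:380,200:440],None,fx=3,fy=3))
print([status.observe()['contact_force'] for _ in range(2)])
E
```

```text
[array([ 0.39814967,  0.01432149, -0.34404036]), array([ 0.39814967,  0.01432149, -0.34404036])]
```

View pics/w3.png

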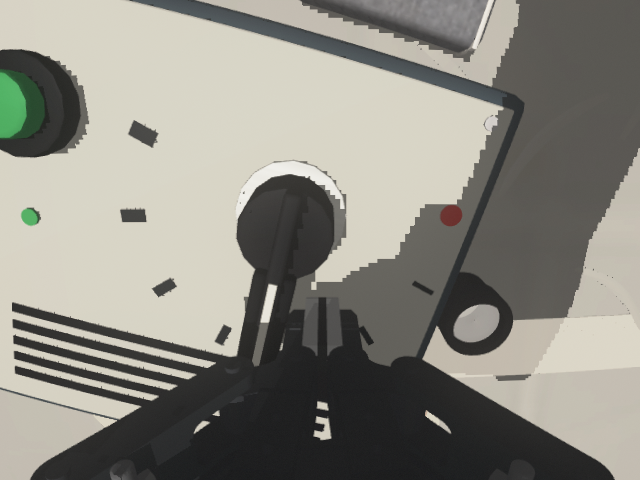

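View pics/s3.png

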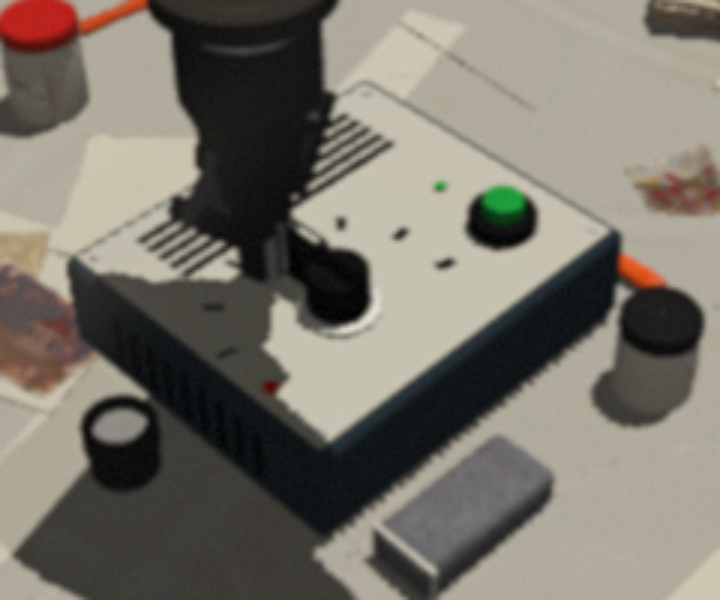

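```bash
python3 - <<'E'
from h import *
s=status.observe();c=viewer.get_calibration("wrist");W=wristW(s,c)
a=atz(c,(269.5,290),.112,W);b=atz(c,(260,355),.112,W);h=atz(c,(286,227),.112,W)
print(a,b,h,np.arctan2(*(b-a)[1::-1]),np.arctan2(*(b-h)[1::-1]))
E
```

```text
[0.58224834 0.00988044 0.112     ] [0.60907925 0.00441493 0.112     ] [0.55952103 0.01685169 0.112     ] -0.20095268135920483 -0.24587483991472212
```

```bash
python3 -m inch '[[[0.7,0,-2.5],0.06],[[0.7,0,-2.5],0.06],[[0.7,0,-2.5],0.06],[[0.7,0,-2.5],0.06],[[0.7,0,-2.5],0.06],[[0,0,0],0],[[0,0,0],0]]'
cat > lk.py <<'E'
from h import *
import sys
n=sys.argv[1];s=status.observe();print(s['ee_pos'],s['t'],s['contact_force'])
M=Rt(s['tcp_rot']);print("yaw",np.arctan2(M[1,0],M[0,0]))
cv2.imwrite(f"pics/w{n}.png",viewer.capture("wrist"));cv2.imwrite(f"pics/t{n}.png",cv2.resize(viewer.capture("top")[150:330,220:460],None,fx=3.3,fy=3.3))
c=viewer.get_calibration("wrist");W=wristW(s,c);print("axis px",proj(c,[.566,.0165,.112],W))
for k in range(8):
    th=-.284+1.8326-k*.5236;print(k,proj(c,[.566+.062*np.cos(th),.0165+.062*np.sin(th),.112],W).round())
E
python3 lk.py 4
```

```text
t: 6.5
ee_pos: [0.6084, 0.0158, 0.0892]
tcp_rot: [-0.698, 0.698, -0.113, 0.113]
contact_force: [0.1, 1.4, -0.5]
gripper_width: 0.0001
[0.60837581 0.01580844 0.08919778] 6.5 [ 0.05444811  1.37732081 -0.49654898]
yaw -0.3200278182523253
axis px [284.92078691 244.71472842]
0 [468. 191.]
1 [460. 282.]
2 [411. 352.]
3 [337. 389.]
4 [255. 391.]
5 [178. 358.]
6 [121. 293.]
7 [101. 205.]
```

View pics/w4.png

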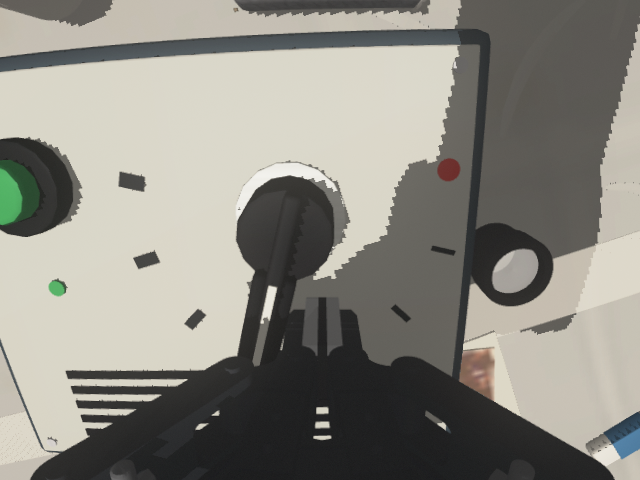

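View pics/t4.png

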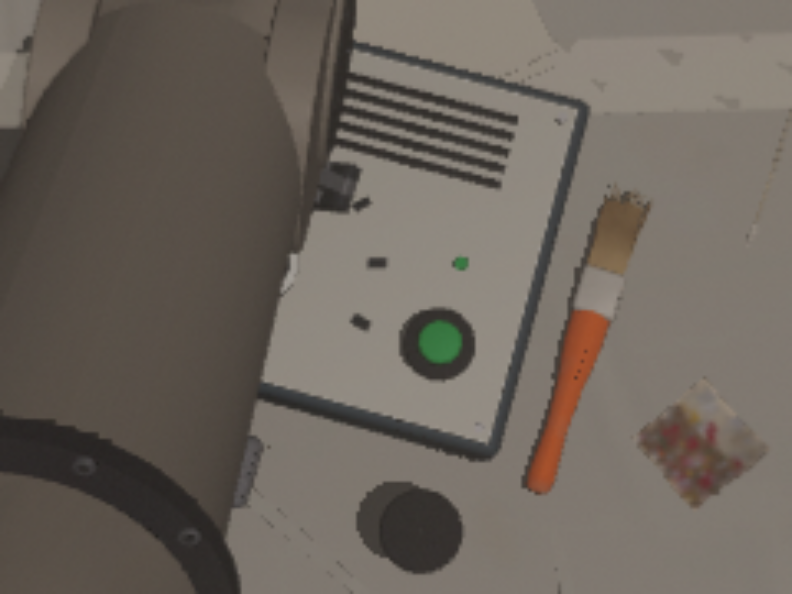

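```bash
python3 -m inch '[[[0.7,0,-2.5],0.06],[[0.7,0,-2.5],0.06],[[0.7,0,-2.5],0.06],[[0.7,0,-2.5],0.06],[[0.7,0,-2.5],0.06],[[0.7,0,-2.5],0.06],[[0,0,0],0],[[0,0,0],0]]'
python3 lk.py 5
```

```text
t: 7.27
ee_pos: [0.6054, 0.0003, 0.0893]
tcp_rot: [-0.667, 0.667, -0.236, 0.236]
contact_force: [0.4, 0.1, -0.3]
gripper_width: -0.0001
[6.05383626e-01 2.86994327e-04 8.92727455e-02] 7.2667 [ 0.3887687   0.07489678 -0.3055165 ]
yaw -0.6793769464842346
axis px [286.31040069 243.23132147]
0 [444. 126.]
1 [473. 220.]
2 [450. 306.]
3 [391. 366.]
4 [313. 392.]
5 [230. 383.]
6 [158. 339.]
7 [111. 265.]
```

View pics/w5.png

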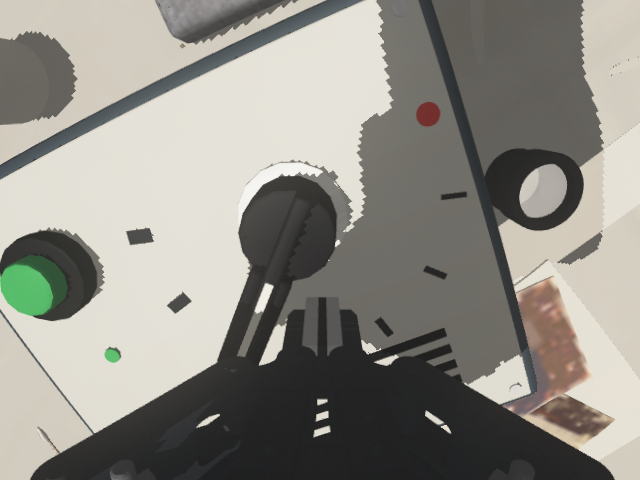

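View pics/t5.png

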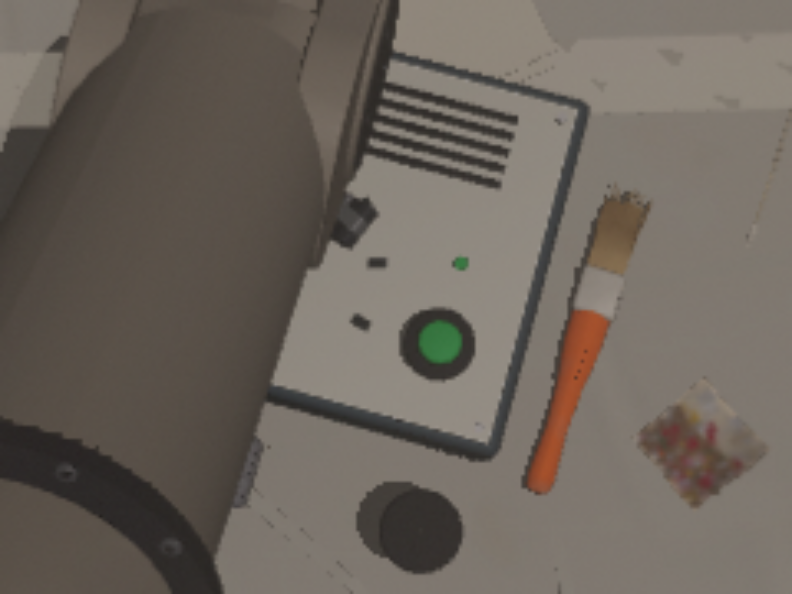

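```bash
python3 -m inch '[[[0,0,6],0],[[0,0,8],0],[[0,-15,0],0],[[0,-30,0],0],[[0,-30,0],0],[[0,-30,0],0],[[-20,-20,20],0],[[-20,0,20],0],[[-20,0,20],0],[[-10,0,10],0],[[0,0,0],0],[[0,0,0],0]]'
python3 lk.py 6; python3 - <<'E'
from h import *
cv2.imwrite("pics/s6.png",cv2.resize(viewer.capture("scene")[180:380,200:440],None,fx=3,fy=3))
E
```

```text
t: 8.37
ee_pos: [0.6042, 0.111, 0.2142]
tcp_rot: [-0.667, 0.667, -0.236, 0.236]
contact_force: [-0.1, -0.2, 0.6]
gripper_width: 0.0001
[0.60419169 0.11097881 0.21418147] 8.3667 [-0.07195904 -0.16746836  0.58326037]
yaw -0.679419665711996
axis px [185.29453834 278.17986055]
0 [251. 227.]
1 [271. 268.]
2 [267. 308.]
3 [243. 338.]
4 [206. 351.]
5 [165. 346.]
6 [128. 324.]
7 [105. 288.]
```

View pics/w6.png

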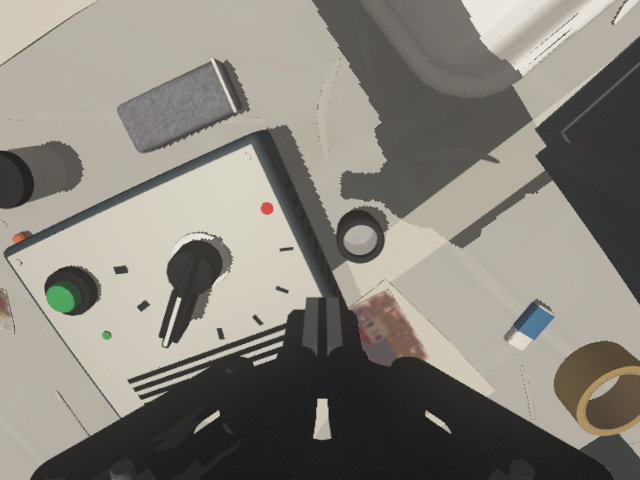

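View pics/s6.png

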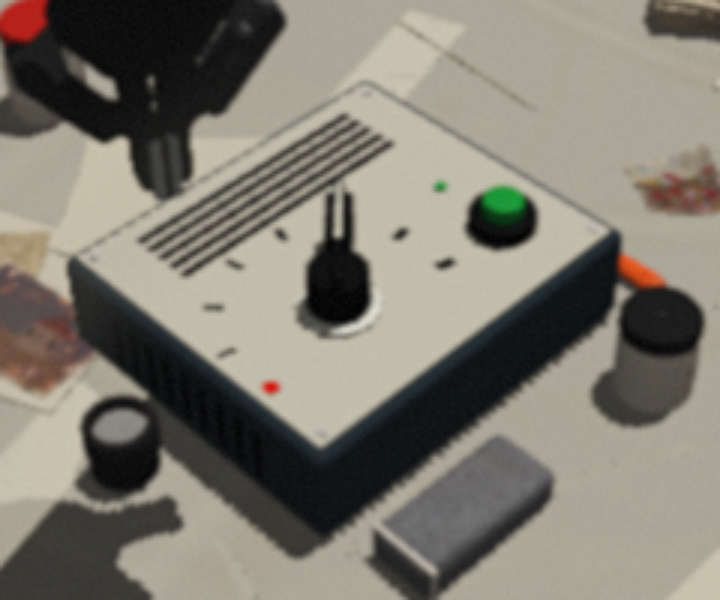

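```bash
python3 -m inch '[[[4,0,-15],0],[[9,0,-35],0],[[9,0,-35],0],[[9,0,-35],0],[[9,0,-35],0],[[9,0,-35],0],[[7,0,-21],0],[[0,20,0],0],[[0,20,0],0],[[0,20,0],0],[[0,10,0],0],[[0,0,0],0],[[0,0,0],0]]'
python3 lk.py 7; python3 - <<'E'
from h import *
s=status.observe();c=viewer.get_calibration("wrist");W=wristW(s,c)
for z in(.085,.095):print(proj(c,[.515,-.0885,z],W))
cv2.imwrite("pics/s7.png",cv2.resize(viewer.capture("scene")[180:380,200:440],None,fx=3,fy=3))
E
```

```text
t: 9.6
ee_pos: [0.5143, -0.0901, 0.1445]
tcp_rot: [-0.666, 0.667, -0.237, 0.237]
contact_force: [0.2, -0.7, 0.1]
gripper_width: 0.0002
[ 0.51432941 -0.09014222  0.14452246] 9.6 [ 0.15434632 -0.71167883  0.07204656]
yaw -0.6831124655640912
axis px [555.50039204 231.99818544]
0 [663. 157.]
1 [670. 216.]
2 [647. 274.]
3 [603. 317.]
4 [547. 338.]
5 [493. 333.]
6 [451. 302.]
7 [432. 248.]
[324.04219683 260.69136814]
[324.14074841 267.56644311]
```

View pics/w7.png

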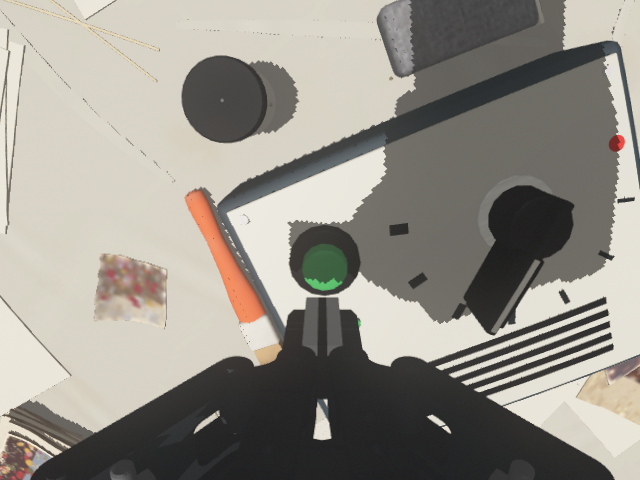

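View pics/s7.png

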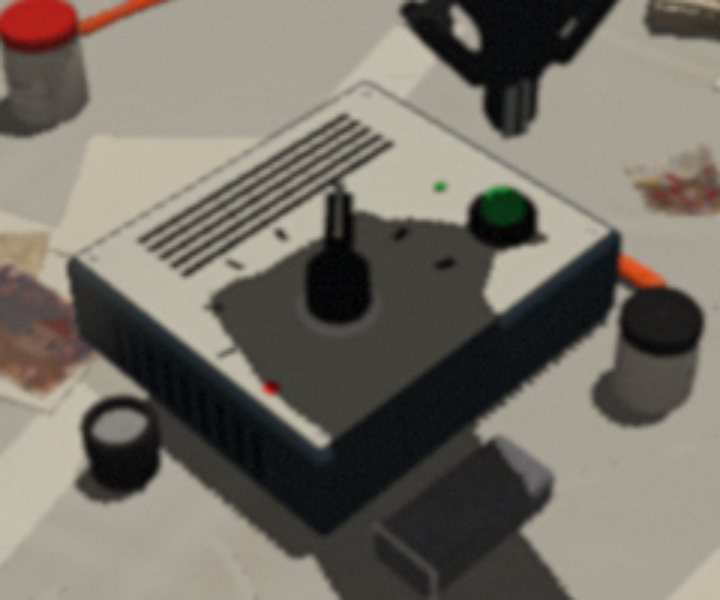

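View pics/t7.png

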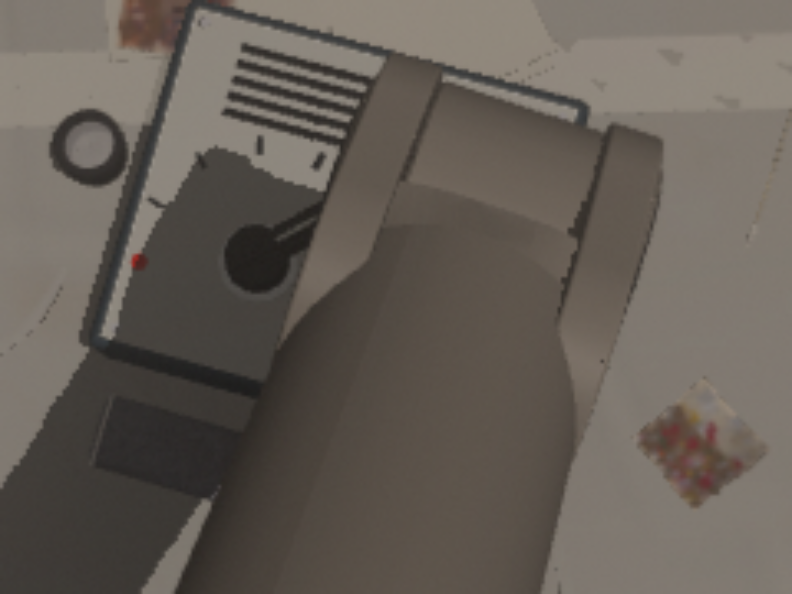

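```bash
python3 -m inch '[[[0,12,1],0],[[0,12,1],0],[[0,10,0],0],[[0,5,0],0],[[0,0,0],0],[[0,0,0],0]]'
python3 -m inch '[[[0,2,0],0],[[0,2,0],0],[[0,2,0],0],[[0,0,0],0]]'
python3 -m inch '[[[0,2,0],0],[[0,0,0],0]]'
```

```text
t: 10.25
ee_pos: [0.5156, -0.088, 0.1049]
tcp_rot: [-0.666, 0.667, -0.237, 0.236]
contact_force: [1.1, 0.4, -0.4]
gripper_width: 0.0002
t: 10.58
ee_pos: [0.5158, -0.0877, 0.0991]
tcp_rot: [-0.666, 0.666, -0.236, 0.236]
contact_force: [-0.4, -0.6, -0.4]
gripper_width: -0.0
t: 10.75
ee_pos: [0.5158, -0.0877, 0.0971]
tcp_rot: [-0.666, 0.666, -0.236, 0.236]
contact_force: [-0.7, -0.4, -1.5]
gripper_width: 0.0
```

```bash
for i in 1; do :; done; python3 -m inch '[[[0,2,0],0],[[0,0,0],0]]'
python3 -m inch '[[[0,2,0],0],[[0,0,0],0]]'
python3 -m inch '[[[0,2,0],0],[[0,0,0],0]]'
python3 -m inch '[[[0,2,0],0],[[0,0,0],0]]'
```

```text
t: 10.92
ee_pos: [0.5158, -0.0877, 0.0951]
tcp_rot: [-0.666, 0.666, -0.237, 0.236]
contact_force: [0.1, -0.5, -0.0]
gripper_width: -0.0
t: 11.08
ee_pos: [0.5159, -0.0878, 0.0932]
tcp_rot: [-0.666, 0.666, -0.236, 0.236]
contact_force: [-0.8, -0.0, 1.7]
gripper_width: 0.0002
t: 11.25
ee_pos: [0.516, -0.0878, 0.0912]
tcp_rot: [-0.666, 0.666, -0.236, 0.237]
contact_force: [0.3, -0.1, 3.3]
gripper_width: 0.0001
t: 11.42
ee_pos: [0.5159, -0.0878, 0.0892]
tcp_rot: [-0.666, 0.666, -0.236, 0.237]
contact_force: [-0.5, -0.1, 4.4]
gripper_width: 0.0002
```

Contact began at about z 0.094; continue to the bottom stop.

```bash
python3 -m inch '[[[0,1,0],0],[[0,0,0],0]]'
python3 -m inch '[[[0,1,0],0],[[0,0,0],0]]'
python3 -m inch '[[[0,1,0],0],[[0,0,0],0]]'
```

```text
t: 11.58
ee_pos: [0.516, -0.0878, 0.0883]
tcp_rot: [0.666, -0.666, 0.236, -0.237]
contact_force: [-0.0, 0.5, 4.1]
gripper_width: -0.0
t: 11.75
ee_pos: [0.5161, -0.0878, 0.0878]
tcp_rot: [0.667, -0.666, 0.236, -0.237]
contact_force: [-4.2, 1.3, 18.6]
gripper_width: 0.0004
t: 11.92
ee_pos: [0.5161, -0.0878, 0.0875]
tcp_rot: [0.667, -0.666, 0.237, -0.237]
contact_force: [-10.2, 3.6, 35.8]
gripper_width: 0.0002
```

```bash
python3 -m inch '[[[0,-2,0],0],[[0,-5,0],0],[[0,-10,0],0],[[0,-25,0],0],[[0,-25,0],0],[[0,-20,0],0],[[-25,0,-10],0],[[-25,0,-10],0],[[-25,0,-10],0],[[0,0,0],0],[[0,0,0],0],[[0,0,0],0]]'
python3 lk.py 8; python3 - <<'E'
from h import *
cv2.imwrite("pics/s8.png",cv2.resize(viewer.capture("scene")[180:380,200:440],None,fx=3,fy=3))
E
```

```text
t: 12.92
ee_pos: [0.4392, -0.0636, 0.1739]
tcp_rot: [0.667, -0.666, 0.236, -0.237]
contact_force: [0.1, 0.0, 0.6]
gripper_width: -0.0002
[ 0.43921117 -0.06358974  0.17385184] 12.9167 [0.06071109 0.02145274 0.59445117]
yaw -0.6814432506030143
axis px [545.00119462 330.22914377]
0 [631. 275.]
1 [636. 316.]
2 [617. 358.]
3 [581. 390.]
4 [538. 406.]
5 [495. 403.]
6 [462. 381.]
7 [449. 343.]
```

View pics/w8.png

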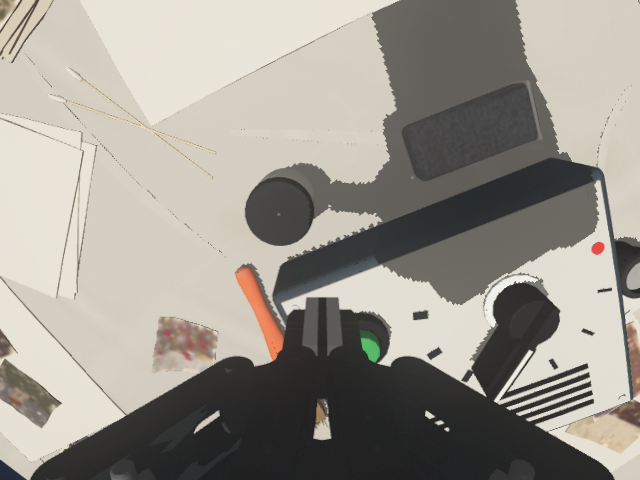

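View pics/s8.png

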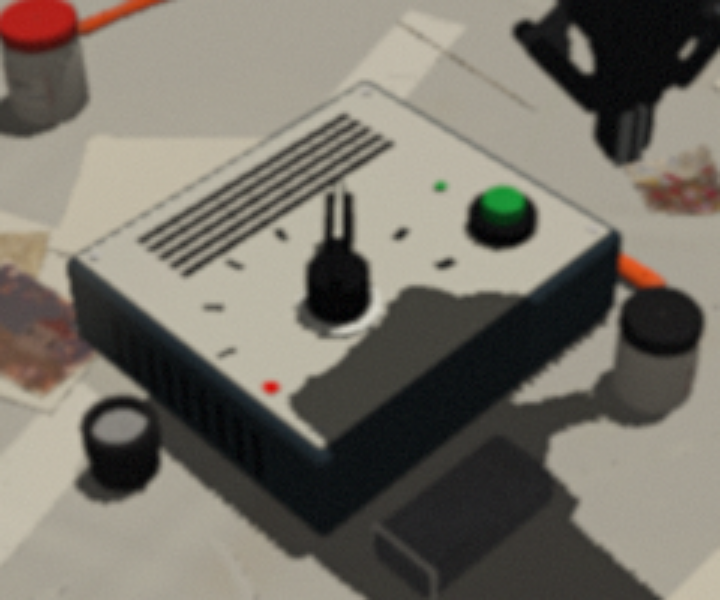

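The lever still stands at the fifth tick, with ticks 6 and 7 visible past it. The button is up, the other things have not moved, and the robot is clear of everything.

```bash
python3 -c "
from cell import manip
print(manip.job_done())"
```

```text
the job is handed in; nothing more can be done
None
```

The air cleaner's selector is set to speed five and the start button has been pressed and released. I handed the job in at about 13 s on the robot's clock.

- **Selector:** The lever started at click 3. I pushed it clockwise from its left side only, with the shut fingertips, through click 4 until it jumped to click 5. After backing off, the camera views showed four ticks between the red dot and the lever, and ticks 6 and 7 past it. It still stood there after the button press.
- **Button:** With the lever at rest, I pressed straight down about 6 mm until the force jumped sharply, which I took as the bottom stop. The last steps reached about 36 N, well above the 5 N needed. That was on the fingertip and under the 40 N limit for the arm and gripper body. After release the last scene picture shows the button up.
- **Surroundings:** The loupe, weight and jar, and the small part of the brush that picture shows, look unmoved by eye. The robot was touching nothing.
- **Disagreement:** My camera position estimates for the selector axis differed by about 6 mm. I therefore confirmed the click by counting ticks rather than by computed position.

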